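Vent and unscrew the canister's cap, and hold it over the mouth

ROBOT

A 7-joint arm with a two-finger parallel gripper is mounted at the origin on the work surface. World frame = base frame: x ahead of the robot, y to its left, z up, the work surface at z = 0. Lengths are in mm, angles in rad, forces in N, time in s.
With the tool pointing down it reaches from about 400 to 875 mm from the base axis. Payload 4.4 kg.
Tool frame: the origin (TCP) lies at the very end of the fingers, on their centre line; the grasp point (between the pads) lies 19 mm behind it; z points along the fingers, y is the line along which they close (so a half turn about z gives the same grasp; the last joint's range is limited). The gripper opens to 85 mm and grips with 20 to 120 N. Pads are 22 mm wide; open, the fingers measure 114 mm over their backs; the gripper's body (76 mm by 85 mm) begins 54 mm behind the grasp point. The pads swing forward as they close: fully open they stand 13 mm farther back than shut.
Start: joints at [1.054, 0.628, 0.038, 1.517, -0.027, 0.996, -0.02], TCP at [283.225, -585.066, 202.513] pointing down, gripper open.
Joint ranges: [-3.06, 3.06], [-0.37, 2.12], [-1.25, 1.32], [0.18, 2.47], [-1.1, 4.24], [0.23, 1.98], [-2.94, 2.94]. Speed limits (rad/s): [2.57, 2.57, 3.14, 3.14, 3.14, 3.14, 3.14].

INTERFACE

Orientations are given as [roll, pitch, yaw] about the fixed x, y, z axes, in that order (R = Rz(yaw) Ry(pitch) Rx(roll)).
In Python, from cell import ctrl gives the robot as it stands.
- The arm moves only by the tool step_arm, never from a script. Its argument "series" is a list that holds one entry, the list of rows, each a list of 7 numbers: the turn, a rotation vector about the tool's x, y, z as a fraction of full scale, then the shift along the tool's x, y, z as a fraction of full scale, then the closure, from 0 (fully open) to 1 (shut). In form: [[[ax, ay, az, tx, ty, tz, gripper], ...]]. A call has 1 to 12 rows; each row shifts and turns the commanded pose from where the row before left it, along the tool's axes as they then stand; what a row does not reach is not made up. Full scale, the value 1, is 150 mm for a shift and 45 degrees for a turn. A row lasts 1/10 s, in which the tool goes at most 50 mm and 8.59 degrees, less where a joint would pass 70% of its speed; a pose out of reach is approached as far as the arm can. A call with a number of a shift or a turn outside -1 to 1 is refused whole. A call with a gripper value outside its range is refused whole. The fingers move at their own pace and stop on an object; the grip force is fixed at half the most. Time passes only in rows, so rows that do not move let the fingers close. It gives the time, the measured TCP pose, the force, the opening and the grip force at its end, in the units of the state.
- ctrl.read_state(): the state, without advancing time (a new reading comes with each control period).
- ctrl.get_image(name): name is "side" or "top"; returns a dict with "img" (400x640x3 uint8, red, green, blue), "fx", "fy", "cx", "cy" (pixels), "R" (3x3) and "t" (3): a world point X has camera coordinates R X + t. Camera axes: x right, y down, z forward; pixel columns grow to the right and rows downward; lengths in mm; the calibration is good to about 2 mm. A picture is of the moment at which its call begins. There is no depth.
- ctrl.finish_job(): hands the job in; it is judged then, once.
Trained networks look in a picture, given as the dict that the camera call returned (one of the last four; its "shot" number tells which), for a name from the list of things; names that differ only in an ending like _2 or _b are one class to them, and where a whole thing is asked for, a point or a joint stands for the part that bears it (a point fixed in the world has none). Each returns a list of dicts, best first, with "score" (0 to 1); they miss things now and then, are a little off and sometimes report something else, mostly with a low value. They report only what shows in the picture. A call takes as long as a camera call. They do not tell look-alikes from the thing itself.
- ctrl.recognise(picture, thing): "centre" ([column, row] in pixels, amid what is visible of it).
The state is a dict: "clock": time; "qpos": joint angles; "qd": joint speeds; "tau": joint torques, N m; "eef_pos": TCP position; "tool_rot": TCP orientation; "force": force on the tool from outside, world axes, zero at the start; "torque": the same for the moment, N m; "width": finger opening in mm; "gripper_force": force on a finger pad.
Only numpy, scipy, OpenCV 4.12 (cv2) and the standard library are available. Lean on these libraries where they do the work, as an engineer would, in place of code of your own. Each camera call takes 0.05 s, during which the arm holds its last target. There are 200 camera calls.

TASK

The square steel canister standing in the wooden holder was closed under vacuum: first, with the cap still tight, press the brass vent plunger on top of the cap down to its stop. Then unscrew the cap (anticlockwise from above) until its threads let go, without pulling the canister up out of its holder, and lift the cap straight up a couple of centimetres. Finish while holding it there, level and still, in the gripper just above the mouth, and leave the other loose things on the bench where they are.

Things in the scene. Friction and masses are not known exactly. Their poses are not given: they have to be found in the camera images.
- cap: Round ribbed aluminium screw cap, 54 mm across, 32 mm tall, 120 g, the only thing with a small brass plunger on top. Origin: centre of its lower rim; z along its axis, up. Its side is gripped from above at any yaw. Starts fully screwed on: lower rim 90 mm above the canister's underside, 22 mm below its mouth. Clockwise it is at its stop.
- cap_grip (a point): Point on the cap's axis 20 mm above its lower rim, a height to grip. Right-hand thread: anticlockwise from above the cap climbs 4.8 mm per rad and is free after 1.65 to 1.95 rad in all, about 9 mm up; turning on is harmless if it keeps climbing. Tight at first: 0.2 to 0.6 N m. A sprung seal inside (9 N tight, 0 N when free) pushes the cap up, so it stays up when let go for a new grip.
- vent (a joint): Travel of the vent plunger, m: 0 up, 0.006 at its stop (pressed straight down along the cap's axis). Springs back; about 2 N to start, 6 N at the stop. Counts as pressed beyond 0.005.
- vent_top (a point): Centre of the top of the vent plunger's brass head (a disc 22 mm across, 6 mm thick), on the cap's axis; 46 mm above the cap's lower rim when up, 40 mm at its stop, where its underside is still 2 mm clear of the cap.
- canister: Square steel canister, 72 by 72 mm, 0.55 to 0.95 kg. Origin: centre of its underside, z up. Stands loose (1 mm play a side) in the holder, whose walls keep it from turning but not from being lifted. Its sides end 78 mm up, then a low cone to the round neck, 36 mm across, at 86 mm: fingertips beside the cap must stay above this shoulder.
- mouth (a point): Centre of the canister's mouth, the flat top of its neck, 112 mm above the canister's underside.
- cradle: Fixed wooden holder: an open square box, 90 by 90 mm outside, walls 8 mm thick and 48 mm high, on a foot board 130 (along its x) by 50 by 6 mm. Origin: centre of its underside, on the bench; the canister stands on its floor, 8 mm up.
- tin: Round closed tin with a plain lid, 72 mm across, 85 mm tall, loose. Leave alone. Origin: centre of its underside.
- tape: Black tape measure, 70 by 38 by 66 mm, loose. Leave alone. Origin: centre of its underside.
- level: Blue plastic spirit level, 300 (along its y) by 24 by 46 mm, loose. Leave alone. Origin: centre of its underside.
- gauge: Wooden marking gauge, 210 mm long, 78 mm tall, loose. Leave alone. Origin: on the bench under its beam's middle.
- pliers: Red-handled pliers lying flat, 190 mm long, loose. Leave alone. Origin: on the bench under their pivot.
Not all that is in view belongs to the job. What is shaped like the cap but turquoise is not meant.

How it is judged (in metres and radians):
On the way, in this order (a step that is already met when the one before it is completed fails the run):
1. the vent plunger is pressed to its stop while the cap is still screwed down (value of joint vent above 0.005 m and z of cap in the frame of canister below 0.093 m), for 0.1 s.
2. the cap has climbed out of its thread, the canister still down in the holder (z of cap in the frame of canister above 0.101 m and z of canister in the frame of cradle below 0.016 m), for 0.1 s.
At the end, for the whole second after the job is handed in: The cap is held still in the gripper, level within 0.2 rad, its lower rim 3 to 60 mm above the mouth and its axis within 20 mm of the mouth's centre, not touching the canister, which stands upright and fully down in its holder (z of cap in the frame of mouth between 0.003 and 0.06 m and horizontal distance between cap and mouth below 0.02 m and angle between cap's own z axis and vertical below 0.2 rad and linear speed of cap below 0.03 m/s and contact force between the fingers and cap above 2 N and contact force between cap and canister below 0.1 N and z of canister in the frame of cradle below 0.013 m and angle between canister's own z axis and vertical below 0.1 rad); the arm keeps its last pose, push and grip.
It fails at once if the canister is pulled up out of its holder by more than about 10 mm (z of canister in the frame of cradle above 0.018 m).
It fails at once if a loose thing that should be left alone is moved more than 30 mm (distance of any of tin, tape, level, gauge, pliers from where it was at the start of the episode above 0.03 m).
It also fails if it takes over 72 s, if anything falls off the work surface, if the arm or the gripper's body presses on something with over 40 N, if the wrist force passes 120 N, or if a joint passes its speed limit or range.

## Working session

There is one attempt and no reset: what is moved stays moved. The work goes in short steps, Python scripts to look and compute and a tool call to move; the robot and the scene stay as the last step left them, time stands still between calls to the robot, and variables do not carry over. Pictures are saved under pics/ and viewed, at most 10 in all, crops included, and the job is handed in when it is done.

Besides the shell and the picture viewer there is one more tool, called after "Call:" in YAML: its name, and indented under it one key for each argument. step_arm: Moves the arm, as the interface text tells. Shift numbers are shares of 150 mm and turn numbers shares of 45 degrees, none past 1 either way. Its arguments: {"type":"object","properties":{"series":{"type":"array","items":{"type":"array","items":{"type":"array","items":{"type":"number","minimum":-1,"maximum":1}}}}},"required":["series"]}

```bash
mkdir -p pics; cat > h.py <<'E'
from cell import ctrl
import numpy as np, cv2
def shot(n):
    p=ctrl.get_image(n); return p
def save(p,f,crop=None,s=1):
    im=cv2.cvtColor(p["img"],cv2.COLOR_RGB2BGR)
    if crop: a,b,c,d=crop; im=im[b:d,a:c]
    cv2.imwrite("pics/"+f,cv2.resize(im,None,fx=s,fy=s))
def ray(p,uv):
    R=np.array(p["R"]);t=np.array(p["t"])
    d=R.T@np.array([(uv[0]-p["cx"])/p["fx"],(uv[1]-p["cy"])/p["fy"],1.]); return -R.T@t,d/np.linalg.norm(d)
def proj(p,X):
    c=np.array(p["R"])@X+np.array(p["t"]); return [p["fx"]*c[0]/c[2]+p["cx"],p["fy"]*c[1]/c[2]+p["cy"]]
def tri(rs):
    A=np.zeros((3,3));b=np.zeros(3)
    for o,d in rs:
        M=np.eye(3)-np.outer(d,d);A+=M;b+=M@o
    return np.linalg.solve(A,b)
def atz(r,z):
    o,d=r; return o+d*(z-o[2])/d[2]
E
python3 - <<'E'
from h import *
s=ctrl.read_state(); print({k:np.round(s[k],3) for k in s})
P={n:shot(n) for n in("top","side")}
for n,p in P.items():
    save(p,n+"0.png"); print(n,np.round(-np.array(p["R"]).T@np.array(p["t"])))
    for th in("cap","vent_top","canister","cradle"):
        print(n,th,[(np.round(d["centre"]).tolist(),round(d["score"],2)) for d in ctrl.recognise(p,th)][:4])
E
```

```text
{'clock': np.float64(0.0), 'qpos': array([ 1.054,  0.629,  0.038,  1.518, -0.027,  0.996, -0.02 ]), 'qd': array([ 0.   ,  0.   ,  0.001, -0.001,  0.001, -0.001, -0.   ]), 'tau': array([-0.0000e+00, -5.6340e+01,  1.2260e+00, -1.9345e+01,  1.1000e-02,
        1.0000e-02,  0.0000e+00]), 'eef_pos': array([ 282.941, -584.462,  201.575]), 'tool_rot': array([-3.14 ,  0.   ,  0.451]), 'force': array([-0.207,  0.028, -0.77 ]), 'torque': array([-0.006,  0.016,  0.002]), 'gripper_force': np.float64(0.0), 'width': np.float64(85.461)}
top [ 376.   15. 1152.]
top cap [([439.0, 207.0], 0.79), ([345.0, 204.0], 0.75), ([396.0, 205.0], 0.59), ([407.0, 260.0], 0.57)]
top vent_top [([385.0, 210.0], 0.45)]
top canister [([383.0, 211.0], 0.81), ([433.0, 308.0], 0.16)]
top cradle [([377.0, 215.0], 0.62)]
side [ 334. 1012. 1137.]
side cap [([329.0, 204.0], 0.67), ([376.0, 172.0], 0.67), ([334.0, 155.0], 0.64), ([363.0, 332.0], 0.52)]
side vent_top []
side canister [([334.0, 172.0], 0.75)]
side cradle [([332.0, 182.0], 0.59)]
```

```bash
ls pics
```

```text
side0.png
top0.png
```

View pics/top0.png

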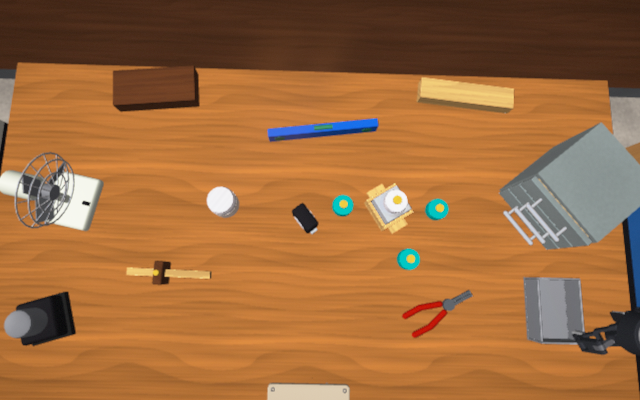

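View pics/side0.png

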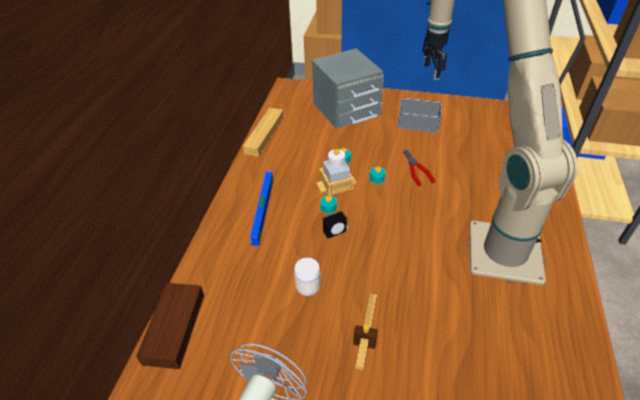

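The top view shows the canister with its grey-white cap and brass plunger at about (398,200), and turquoise decoys at (343,205), (437,209) and (409,260). In the side view the cap is at about (336,155).

```bash
python3 - <<'E'
from h import *
rs=[];P={}
for n,c in(("top",(380,185,415,218)),("side",(322,143,347,164))):
    p=P[n]=shot(n); im=p["img"][c[1]:c[3],c[0]:c[2]].astype(int)
    save(p,n+"1.png",(c[0]-25,c[1]-20,c[2]+25,c[3]+20),7)
    hsv=cv2.cvtColor(im.astype(np.uint8),cv2.COLOR_RGB2HSV)
    m=(hsv[...,1]>110)&(hsv[...,0]>14)&(hsv[...,0]<32)&(hsv[...,2]>150)
    k,l,st,ce=cv2.connectedComponentsWithStats(m.astype(np.uint8))
    for i in range(1,k):
        if st[i,4]>5: print(n,st[i],ce[i]+c[:2],np.round(atz(ray(p,ce[i]+np.array(c[:2])),141),1))
E
python3 -c "
import cv2,numpy as np
a=cv2.imread('pics/top1.png');b=cv2.imread('pics/side1.png');h=max(a.shape[0],b.shape[0])
f=lambda i:cv2.copyMakeBorder(i,0,h-i.shape[0],0,0,0)
o=np.hstack([f(a),f(b)]);s=min(1,800/o.shape[1]);cv2.imwrite('pics/both1.png',cv2.resize(o,None,fx=s,fy=s))"
```

```text
top [ 0  0 15  9 61] [384.44262295 187.93442623] [ 581.3 -169.8  141. ]
top [13 11  9  8 56] [397.  199.5] [ 553.8 -199.8  141. ]
top [18 24 16  9 55] [406.70909091 213.74545455] [ 519.8 -222.7  141. ]
side [11  4 14  8 56] [339.07142857 149.55357143] [ 546.8 -213.5  141. ]
```

View pics/both1.png

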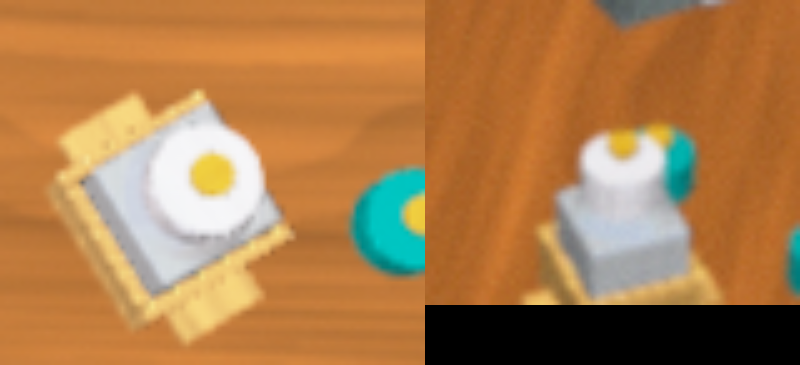

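```bash
cat >> h.py <<'E'
from scipy.spatial.transform import Rotation as Ro
def totool(dX,yaw=None):
    s=ctrl.read_state(); R=Ro.from_euler("xyz",s["tool_rot"] if yaw is None else [np.pi,0,yaw]).as_matrix()
    return np.round(R.T@np.array(dX)/150,3)
E
python3 - <<'E'
from h import *
p,q=shot("top"),shot("side")
X=tri([ray(p,(397.2,199.8)),ray(q,(336.4,151.4))]);print(X,atz(ray(q,(336.4,151.4)),143))
for uv in((343,205),(437,209),(409,260)): print(atz(ray(p,uv),40))
s=ctrl.read_state();e=np.array(s["eef_pos"]);y=s["tool_rot"][2]
print("leg1",totool([0,285,20],y)," leg2",totool([554-e[0],-200-e[1]-285,0],y))
E
```

```text
[ 552.94495529 -199.87657303  143.02526184] [ 553.20803221 -199.94648181  143.        ]
[553.26751845 -78.62616484  40.        ]
[ 548.79428106 -326.85577776   40.        ]
[ 413.95417641 -250.55788072   40.        ]
leg1 [ 0.828 -1.71  -0.133]  leg2 [1.915 0.186 0.   ]
```

Call:
step_arm:
  series:
    - [[0,0,0,0.118,-0.244,-0.019,1],[0,0,0,0.118,-0.244,-0.019,1],[0,0,0,0.118,-0.244,-0.019,1],[0,0,0,0.118,-0.244,-0.019,1],[0,0,0,0.118,-0.244,-0.019,1],[0,0,0,0.118,-0.244,-0.019,1],[0,0,0,0.118,-0.244,-0.019,1],[0,0,0,0,0,0,1]]

```text
clock: 1.5
eef_pos: [282.7, -295.3, 222.8]
tool_rot: [-3.139, -0.001, 0.457]
force: [-0.1, -1.7, 0.5]
width: 0.2
gripper_force: 0.0
```

Call:
step_arm:
  series:
    - [[0,0,0,0.274,0.027,0,1],[0,0,0,0.274,0.027,0,1],[0,0,0,0.274,0.027,0,1],[0,0,0,0.274,0.027,0,1],[0,0,0,0.274,0.027,0,1],[0,0,0,0.274,0.027,0,1],[0,0,0,0.274,0.027,0,1],[0,0,0,0,0,0,1],[0,0,0,0,0,0,1]]

```text
clock: 2.4
eef_pos: [554.9, -200.7, 221.8]
tool_rot: [-3.141, 0.001, 0.452]
force: [-0.3, -0.3, 0.0]
width: -0.7
gripper_force: 0.0
```

```bash
python3 - <<'E'
from h import *
s=ctrl.read_state(); e=np.array(s["eef_pos"]); print(e,s["tool_rot"],s["qpos"],s["width"],s["force"])
print(totool([553-e[0],-200-e[1],160-e[2]]))
p=shot("top");save(p,"top2.png",(340,150,460,250),5)
E
```

```text
[ 554.89170955 -200.72352566  221.84496319] [-3.14144597e+00  7.51415268e-04  4.52085427e-01] [ 0.32162643  0.52008108 -0.03464203  1.66633771  0.02155924  0.95619458
 -0.83959354] -0.6795224758332845 [-0.33540138 -0.30177346  0.02270589]
[-0.009 -0.01   0.412]
```

View pics/top2.png

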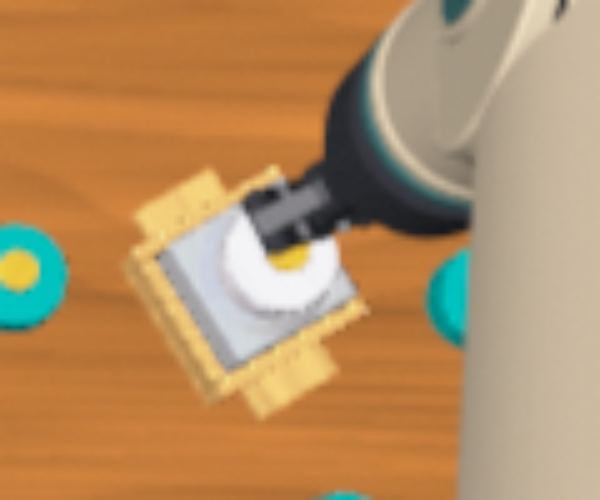

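The closed fingers are above the cap, offset from the brass at (288,255) in the crop only by parallax. Next I descend and press.

Call:
step_arm:
  series:
    - [[0,0,0,-0.009,-0.01,0.2,1],[0,0,0,0,0,0.2,1],[0,0,0,0,0,0.1,1],[0,0,0,0,0,0.02,1],[0,0,0,0,0,0,1]]

```text
clock: 2.95
eef_pos: [551.7, -201.1, 144.6]
tool_rot: [3.142, 0.001, 0.449]
force: [0.3, -0.1, 0.5]
width: 0.2
gripper_force: 0.0
```

Call:
step_arm:
  series:
    - [[0,0,0,0,0,0.015,1],[0,0,0,0,0,0.015,1],[0,0,0,0,0,0,1]]

```text
clock: 3.25
eef_pos: [552.7, -200.1, 140.4]
tool_rot: [3.141, -0.001, 0.451]
force: [0.8, -0.8, -0.4]
width: -0.1
gripper_force: 0.0
```

Call:
step_arm:
  series:
    - [[0,0,0,0,0,0.02,1],[0,0,0,0,0,0,1]]

```text
clock: 3.45
eef_pos: [552.4, -199.8, 136.8]
tool_rot: [-3.141, 0.0, 0.451]
force: [-0.3, 0.3, -0.8]
width: -0.1
gripper_force: 0.0
```

Call:
step_arm:
  series:
    - [[0,0,0,0,0,0.014,1],[0,0,0,0,0,0,1]]

```text
clock: 3.65
eef_pos: [552.4, -199.8, 134.6]
tool_rot: [-3.141, 0.0, 0.451]
force: [0.3, 0.0, 0.7]
width: -0.3
gripper_force: 0.0
```

```bash
python3 - <<'E'
from h import *
s=ctrl.read_state(); e=np.array(s["eef_pos"]); print(e,s["force"])
p=shot("side");q=shot("top");print(proj(p,e),proj(q,e))
f=lambda p,c:cv2.resize(cv2.cvtColor(p["img"],cv2.COLOR_RGB2BGR)[c[1]:c[3],c[0]:c[2]],(400,400))
cv2.imwrite("pics/b3.png",np.hstack([f(q,(365,170,425,230)),f(p,(305,115,365,175))]))
E
```

```text
[ 552.40844983 -199.81160551  134.59659397] [0.30981434 0.001295   0.65841823]
[np.float64(336.6115884823946), np.float64(153.46072377547813)] [np.float64(396.441100847868), np.float64(200.49830248187308)]
```

View pics/b3.png

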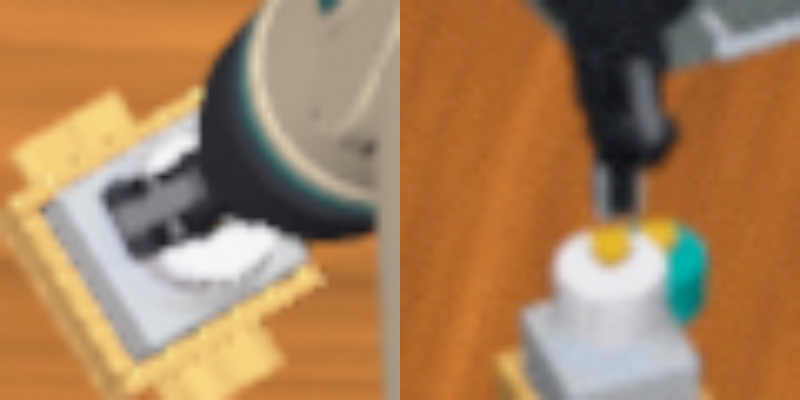

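The side view has the fingertips at about (338,148) px, but the TCP projects to (336.6,153.5). They are still above or behind the brass, so I'll overlay the tool axis.

```bash
python3 - <<'E'
from h import *
s=ctrl.read_state(); e=np.array(s["eef_pos"]); R=Ro.from_euler("xyz",s["tool_rot"]).as_matrix()
o=[]
for n,c in(("top",(365,170,425,230)),("side",(305,115,365,175))):
    p=shot(n); k=400/60
    im=cv2.resize(cv2.cvtColor(p["img"],cv2.COLOR_RGB2BGR)[c[1]:c[3],c[0]:c[2]],(400,400),interpolation=cv2.INTER_CUBIC)
    im=cv2.convertScaleAbs(im,alpha=1.8,beta=25)
    for h in range(0,101,20):
        u=(np.array(proj(p,e-R[:,2]*h))-c[:2]+.5)*k; cv2.circle(im,tuple(int(v) for v in u),3,(0,0,255) if h else (0,255,0),-1)
    o.append(im)
cv2.imwrite("pics/b4.png",np.hstack(o))
E
```

```text
(no output)
```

View pics/b4.png

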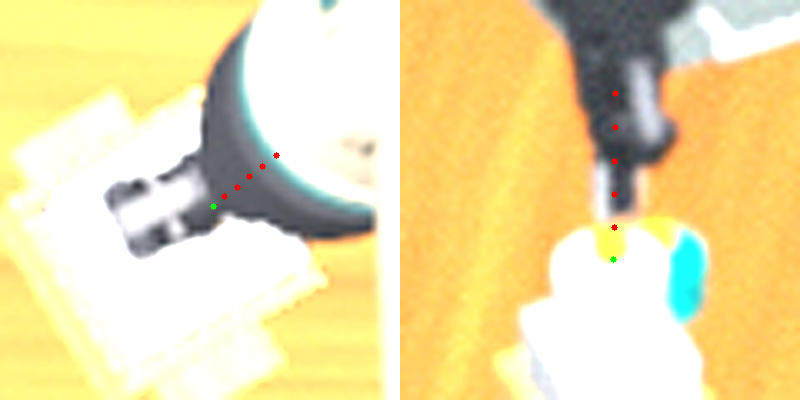

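Laterally the tool is on the axis, but the visible tip sits about 20 mm above the reported TCP. I'll go on down by feel.

Call:
step_arm:
  series:
    - [[0,0,0,0,0,0.02,1],[0,0,0,0,0,0,1]]

```text
clock: 4.05
eef_pos: [552.3, -199.8, 131.5]
tool_rot: [-3.141, 0.0, 0.451]
force: [-0.3, -0.1, 0.3]
width: -0.2
gripper_force: 0.0
```

Call:
step_arm:
  series:
    - [[0,0,0,0,0,0.02,1],[0,0,0,0,0,0,1]]

```text
clock: 4.25
eef_pos: [552.3, -199.8, 128.4]
tool_rot: [-3.141, 0.0, 0.451]
force: [-0.5, 0.3, -0.5]
width: -0.1
gripper_force: 0.0
```

Call:
step_arm:
  series:
    - [[0,0,0,0,0,0.02,1],[0,0,0,0,0,0,1]]

```text
clock: 4.45
eef_pos: [552.3, -199.8, 125.5]
tool_rot: [-3.141, 0.0, 0.451]
force: [-0.3, 0.4, 0.3]
width: -0.1
gripper_force: 0.0
```

```bash
python3 - <<'E'
from h import *
s=ctrl.read_state(); e=np.array(s["eef_pos"]); o=[]
for n,c in(("top",(365,170,425,230)),("side",(305,115,365,175))):
    p=shot(n); k=400/60
    im=cv2.resize(cv2.cvtColor(p["img"],cv2.COLOR_RGB2BGR)[c[1]:c[3],c[0]:c[2]],(400,400),interpolation=cv2.INTER_CUBIC)
    o.append(im)
cv2.imwrite("pics/b5.png",np.hstack(o))
E
```

```text
(no output)
```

View pics/b5.png

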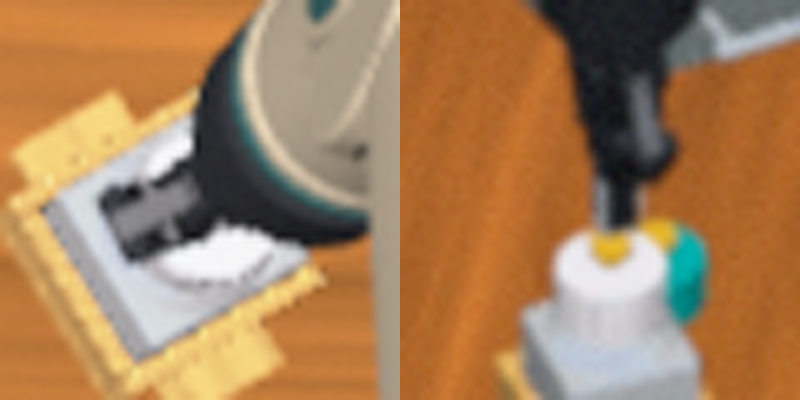

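The tip has come down to about (617,232) in the crop and just overlaps the brass head, so contact should be close.

Call:
step_arm:
  series:
    - [[0,0,0,0,0,0.015,1],[0,0,0,0,0,0,1]]

```text
clock: 4.75
eef_pos: [552.4, -199.8, 123.4]
tool_rot: [-3.141, 0.0, 0.451]
force: [0.0, -1.0, -0.2]
width: 0.0
gripper_force: 0.0
```

Call:
step_arm:
  series:
    - [[0,0,0,0,0,0.015,1],[0,0,0,0,0,0,1]]

```text
clock: 4.95
eef_pos: [552.4, -199.8, 121.1]
tool_rot: [-3.141, 0.0, 0.451]
force: [-0.6, 0.0, 0.1]
width: 0.3
gripper_force: 0.0
```

Call:
step_arm:
  series:
    - [[0,0,0,0,0,0.01,1],[0,0,0,0,0,0,1]]

```text
clock: 5.15
eef_pos: [552.4, -199.9, 119.7]
tool_rot: [-3.141, 0.0, 0.451]
force: [-0.5, -0.2, -0.0]
width: 0.0
gripper_force: 0.0
```

Call:
step_arm:
  series:
    - [[0,0,0,0,0,0.01,1],[0,0,0,0,0,0,1]]

```text
clock: 5.35
eef_pos: [552.5, -199.8, 118.2]
tool_rot: [-3.141, 0.0, 0.451]
force: [-0.9, 0.0, -0.8]
width: 0.1
gripper_force: 0.0
```

Call:
step_arm:
  series:
    - [[0,0,0,0,0,0.01,1],[0,0,0,0,0,0,1]]

```text
clock: 5.55
eef_pos: [552.5, -199.9, 116.7]
tool_rot: [-3.141, 0.0, 0.451]
force: [-0.1, -0.4, -0.2]
width: 0.1
gripper_force: 0.0
```

Call:
step_arm:
  series:
    - [[0,0,0,0,0,0.01,1],[0,0,0,0,0,0,1]]

```text
clock: 5.75
eef_pos: [552.7, -199.9, 115.5]
tool_rot: [3.141, -0.0, 0.451]
force: [-0.9, 1.0, 1.9]
width: -0.2
gripper_force: 1.0
```

Contact came at about 116, so the tips are about 27.5 mm above the reported TCP. I'll press through the 6 mm of travel.

Call:
step_arm:
  series:
    - [[0,0,0,0,0,0.013,1],[0,0,0,0,0,0,1]]

```text
clock: 5.95
eef_pos: [552.7, -200.0, 113.5]
tool_rot: [3.141, -0.0, 0.451]
force: [-0.6, 0.3, 3.4]
width: -0.0
gripper_force: 1.7
```

Call:
step_arm:
  series:
    - [[0,0,0,0,0,0.013,1],[0,0,0,0,0,0,1]]

```text
clock: 6.15
eef_pos: [552.7, -199.9, 111.6]
tool_rot: [3.141, -0.0, 0.451]
force: [-1.2, 1.1, 4.2]
width: 0.2
gripper_force: 2.3
```

Call:
step_arm:
  series:
    - [[0,0,0,0,0,0.01,1],[0,0,0,0,0,0,1]]

```text
clock: 6.35
eef_pos: [552.7, -199.9, 110.2]
tool_rot: [3.141, -0.0, 0.451]
force: [-0.8, 0.7, 5.8]
width: -0.2
gripper_force: 2.8
```

Call:
step_arm:
  series:
    - [[0,0,0,0,0,0.01,1],[0,0,0,0,0,0,1]]

```text
clock: 6.55
eef_pos: [552.8, -199.9, 109.0]
tool_rot: [3.141, -0.0, 0.451]
force: [-2.1, 1.2, 9.0]
width: -0.4
gripper_force: 4.1
```

Call:
step_arm:
  series:
    - [[0,0,0,0,0,0.01,1],[0,0,0,0,0,0,1],[0,0,0,0,0,0,1]]

```text
clock: 6.85
eef_pos: [552.8, -200.0, 108.2]
tool_rot: [3.141, -0.001, 0.451]
force: [-3.2, 0.9, 11.3]
width: -0.0
gripper_force: 5.9
```

The force rises steeply past 6 N, so the vent is at its stop. The tips sit about 28 mm above the reported TCP. Next I raise, turn anticlockwise about 64° so the fingers lie along x (both visible), and open.

Call:
step_arm:
  series:
    - [[0,0,0,0,0,-0.25,1],[0,0,0,0,0,-0.15,0],[0,0,-0.178,0,0,0,0],[0,0,-0.178,0,0,0,0],[0,0,-0.178,0,0,0,0],[0,0,-0.178,0,0,0,0],[0,0,-0.178,0,0,0,0],[0,0,-0.178,0,0,0,0],[0,0,-0.178,0,0,0,0],[0,0,-0.178,0,0,0,0],[0,0,0,0,0,0,0]]

```text
clock: 7.95
eef_pos: [552.3, -199.9, 166.4]
tool_rot: [-3.141, -0.001, 1.569]
force: [-0.6, -0.0, 0.9]
width: 85.3
gripper_force: 0.0
```

Call:
step_arm:
  series:
    - [[0,0,0,0,0,0.1,0],[0,0,0,0,0,0.1,0],[0,0,0,0,0,0.1,0],[0,0,0,0,0,0,0]]

```text
clock: 8.35
eef_pos: [550.8, -199.5, 119.9]
tool_rot: [-3.137, -0.001, 1.566]
force: [-0.7, 0.4, 0.6]
width: 85.1
gripper_force: 0.0
```

```bash
python3 - <<'E'
from h import *
s=ctrl.read_state(); e=np.array(s["eef_pos"]);R=Ro.from_euler("xyz",s["tool_rot"]).as_matrix(); print(e,s["tool_rot"],s["width"],s["force"],s["qpos"]);o=[]
for n,c in(("top",(365,170,425,230)),("side",(305,115,365,175))):
    p=shot(n); k=400/60
    im=cv2.resize(cv2.cvtColor(p["img"],cv2.COLOR_RGB2BGR)[c[1]:c[3],c[0]:c[2]],(400,400),interpolation=cv2.INTER_CUBIC)
    im=cv2.convertScaleAbs(im,alpha=1.2,beta=20)
    for q in(e-R[:,2]*41+R[:,1]*42,e-R[:,2]*41-R[:,1]*42,e-R[:,2]*41):
        u=(np.array(proj(p,q))-c[:2]+.5)*k; cv2.circle(im,tuple(int(v) for v in u),3,(0,0,255),-1)
    o.append(im)
cv2.imwrite("pics/b6.png",np.hstack(o))
E
```

```text
[ 550.81080666 -199.51818904  119.87440308] [-3.13736724e+00 -1.14035444e-03  1.56627208e+00] 85.120487235684 [-0.70441005  0.37064303  0.61675382] [ 0.50651283  0.65741124 -0.32704104  1.7715985   0.28751     0.76410753
  0.02844339]
```

View pics/b6.png

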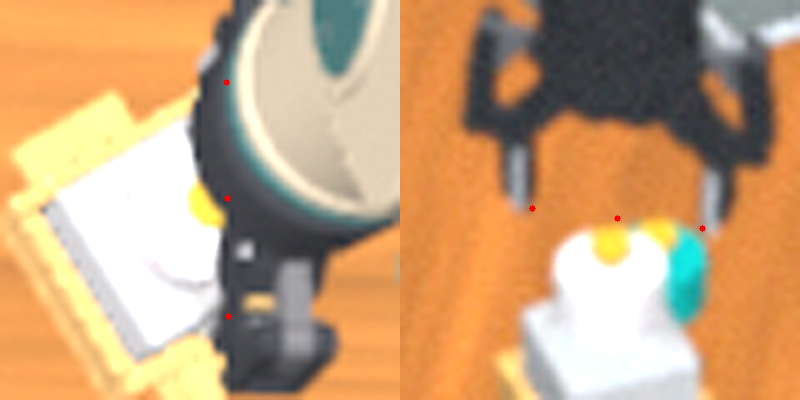

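Both fingertips show in the side crop at (520,208) and (712,230), centred on the cap, and the offset is confirmed. I'll descend to reported z of about 66, close, and check.

Call:
step_arm:
  series:
    - [[0,0,0,0,0.008,0.1,0],[0,0,0,0,0,0.1,0],[0,0,0,0,0,0.08,0],[0,0,0,0,0,0.05,0],[0,0,0,0,0,0,0]]

```text
clock: 8.95
eef_pos: [553.0, -199.6, 71.3]
tool_rot: [-3.14, -0.001, 1.569]
force: [-0.2, -0.3, -0.1]
width: 85.7
gripper_force: 0.0
```

Call:
step_arm:
  series:
    - [[0,0,0,0,0,0.033,0],[0,0,0,0,0,0,0.6],[0,0,0,0,0,0,1],[0,0,0,0,0,0,1],[0,0,0,0,0,0,1]]

```text
clock: 9.45
eef_pos: [555.0, -199.9, 68.2]
tool_rot: [3.139, 0.0, 1.569]
force: [2.1, 0.3, 1.7]
width: 53.0
gripper_force: 62.7
```

Call:
step_arm:
  series:
    - [[0,0,-0.13,0,0,-0.0034,1],[0,0,-0.13,0,0,-0.0034,1],[0,0,-0.13,0,0,-0.0034,1],[0,0,-0.13,0,0,-0.0034,1],[0,0,0,0,0,0,1]]

```text
clock: 9.95
eef_pos: [554.1, -200.4, 70.0]
tool_rot: [3.141, 0.001, 1.978]
force: [-0.2, -0.7, 2.8]
width: 52.8
gripper_force: 62.8
```

Call:
step_arm:
  series:
    - [[0,0,-0.13,0,0,-0.0034,1],[0,0,-0.13,0,0,-0.0034,1],[0,0,-0.13,0,0,-0.0034,1],[0,0,-0.13,0,0,-0.0034,1],[0,0,-0.13,0,0,-0.0034,1],[0,0,-0.13,0,0,-0.0034,1],[0,0,0,0,0,0,1]]

```text
clock: 10.65
eef_pos: [553.9, -200.4, 72.7]
tool_rot: [3.142, 0.0, 2.588]
force: [0.1, -1.8, 1.3]
width: 53.0
gripper_force: 62.8
```

Call:
step_arm:
  series:
    - [[0,0,-0.13,0,0,-0.0034,1],[0,0,-0.13,0,0,-0.0034,1],[0,0,-0.13,0,0,-0.0034,1],[0,0,-0.13,0,0,-0.0034,1],[0,0,-0.13,0,0,-0.0034,1],[0,0,-0.13,0,0,-0.0034,1],[0,0,0,0,0,0,1]]

```text
clock: 11.35
eef_pos: [553.6, -199.9, 75.4]
tool_rot: [3.141, -0.0, -3.083]
force: [0.9, -0.5, 0.0]
width: 52.6
gripper_force: 62.8
```

```bash
python3 - <<'E'
from h import *
s=ctrl.read_state(); print({k:np.round(s[k],3) for k in s})
o=[]
for n,c in(("top",(365,170,425,230)),("side",(305,115,365,175))):
    p=shot(n)
    im=cv2.resize(cv2.cvtColor(p["img"],cv2.COLOR_RGB2BGR)[c[1]:c[3],c[0]:c[2]],(400,400),interpolation=cv2.INTER_CUBIC)
    o.append(im)
cv2.imwrite("pics/b7.png",np.hstack(o))
E
```

```text
{'clock': np.float64(11.35), 'qpos': array([ 0.744,  0.815, -0.741,  1.791,  0.726,  0.832,  1.274]), 'qd': array([-0.01 , -0.007,  0.017,  0.001, -0.013, -0.01 , -0.059]), 'tau': array([  0.157, -53.698, -10.576, -12.09 ,  -0.084,   0.35 ,   0.542]), 'eef_pos': array([ 553.618, -199.852,   75.416]), 'tool_rot': array([ 3.141, -0.   , -3.083]), 'force': array([ 0.918, -0.541,  0.009]), 'torque': array([-0.082, -0.173,  0.046]), 'gripper_force': np.float64(62.765), 'width': np.float64(52.6)}
```

View pics/b7.png

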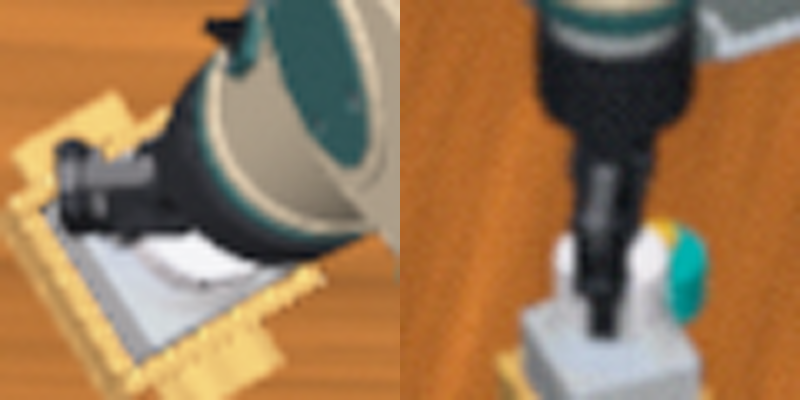

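The cap is held between the fingers and the canister still sits in the holder. I'll turn on past the end of the thread.

Call:
step_arm:
  series:
    - [[0,0,-0.13,0,0,-0.0034,1],[0,0,-0.13,0,0,-0.0034,1],[0,0,-0.13,0,0,-0.0034,1],[0,0,-0.13,0,0,-0.0034,1],[0,0,0,0,0,0,1]]

```text
clock: 11.95
eef_pos: [553.7, -200.0, 77.4]
tool_rot: [3.141, -0.0, -2.675]
force: [1.2, -0.9, -0.8]
width: 53.3
gripper_force: 63.0
```

Call:
step_arm:
  series:
    - [[0,0,-0.13,0,0,-0.004,1],[0,0,-0.13,0,0,-0.004,1],[0,0,0,0,0,-0.01,1],[0,0,0,0,0,-0.01,1],[0,0,0,0,0,0,1]]

```text
clock: 12.45
eef_pos: [553.7, -199.8, 82.1]
tool_rot: [3.142, -0.0, -2.471]
force: [1.2, -0.5, -0.7]
width: 52.8
gripper_force: 63.0
```

Free: only the cap's weight shows on the wrist. Now lift straight up.

Call:
step_arm:
  series:
    - [[0,0,0,0,0,-0.02,1],[0,0,0,0,0,-0.03,1],[0,0,0,0,0,-0.04,1],[0,0,0,0,0,-0.04,1],[0,0,0,0,0,-0.03,1],[0,0,0,0,0,-0.02,1],[0,0,0,0,0,0,1],[0,0,0,0,0,0,1],[0,0,0,0,0,0,1]]

```text
clock: 13.35
eef_pos: [553.5, -199.9, 108.7]
tool_rot: [3.141, -0.0, -2.468]
force: [-0.0, 0.7, -0.9]
width: 53.2
gripper_force: 63.1
```

```bash
python3 - <<'E'
from h import *
s=ctrl.read_state(); print(s["eef_pos"],s["force"],s["qd"])
o=[]
for n,c in(("top",(365,170,425,230)),("side",(305,115,365,175))):
    p=shot(n)
    im=cv2.resize(cv2.cvtColor(p["img"],cv2.COLOR_RGB2BGR)[c[1]:c[3],c[0]:c[2]],(400,400),interpolation=cv2.INTER_CUBIC)
    o.append(im)
cv2.imwrite("pics/b8.png",np.hstack(o))
E
```

```text
[ 553.5232575  -199.90273651  108.66130802] [-0.01583576  0.67589809 -0.89937517] [ 1.12767009e-03  1.77977476e-03 -4.73656227e-05  1.84129611e-04
  3.41946547e-04 -1.93435484e-05 -1.38472727e-03]
```

View pics/b8.png

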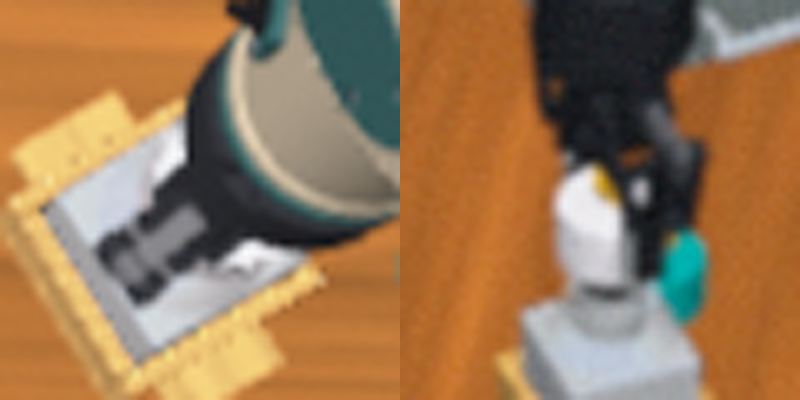

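The cap is held level and clear of the neck, with a dark gap below its rim at about (610,290) in the crop. The canister is down in its holder, and the cap has climbed about 40 mm, so its rim is about 18 mm above the mouth.

```bash
python3 -c "
from cell import ctrl
print(ctrl.finish_job())"
```

```text
the job is handed in; nothing more can be done
None
```

The job is handed in, though no verdict came back: I pressed the vent to its stop, unscrewed the cap and lifted it, and it is now held level and still about 18 mm above the mouth, with the canister still down in its holder.

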